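# Work a seized plug out of the trainer board and plug it into the load unit

### The job

The grey block-headed plug is stuck tight in the white trainer board, and the board only lies loose in its wooden case. Work the plug free by twisting it to and fro as you ease it up, without lifting the board out of its place, then plug it fully home in the keyed socket on top of the grey load unit and let go. Leave everything else where it is.

Things in the scene. Friction and masses are not known exactly. Their poses are not given: they have to be found in the camera images.
- plug_mid (a point): Centre of the head of the loose plug (0.13 to 0.25 kg); x along the head, y across, z up. Head: grey plastic block 60 mm long (x), 36 mm wide (y), 60 mm high (30 mm above and below this point), its lowest 4 mm a black flange 64 x 40 mm. Grip it from above across the 36 mm width, firmly. Starts fully home in the tight socket. Symmetric for a half turn about z.
- plug_tip (a point): Centre of the plug's lower end, 64 mm below plug_mid. From flange to tip runs a round black shank 26 mm in diameter, 34 mm long, crossed by a brass blade as long, 44 mm wide along x and 9 mm thick along y; the last 4 to 6 mm of both are stepped in by 1.5 to 2.5 mm.
- tight_socket (a point): Middle of the tight socket's mouth, level with the white board's top (57 mm above the table); x along the socket, z up. The blade can turn about 0.5 rad either way from this x axis before it meets the socket's side; it starts up to 0.25 rad off. The plug is clear of the board once it has risen 34 mm. Bare board out to 78 mm on the +y and -y sides.
- contacts (a point): Point on the tight socket's axis 12 mm below its mouth, where two sprung contacts clamp the shank until it has risen 18 to 22 mm. Straight pull: 28 to 45 N, more than the board weighs. While the shank is being turned (0.4 to 0.6 N m) the friction acts mostly against the turning: easing up about 2.5 mm during each sweep of 0.8 rad, then back, keeps the pull under the board's weight.
- module (a point): Top centre of a black module fixed on the board, 34 (x) x 66 x 42 mm high, 66 mm from the tight socket on its +x side. Opposite it, on the -x side, three knobs 18 mm high stand 57 to 79 mm from the socket.
- board (a joint): Rise of the white trainer board in m, 0 lying in its case. The board (176 x 156 mm, 1.3 kg) lies loose in a wooden case (200 x 180 mm, 50 mm high) fixed to the table. It can only move straight up, does so when pulled up with more than about 13 N, and drops back by its weight.
- load_socket (a point): Middle of the mouth of the keyed socket in the top of the grey load unit (fixed), 60 mm above the table; x along the slot, z up. Hole 29 x 29 mm crossed by a slot 47 mm long (x), 12 mm wide (y), 42 mm deep: the plug goes in freely, 1.5 mm to spare each side, either way round, until its flange rests on the top face (plug_mid then 30 mm above this point).
- load_unit: Grey metal box 150 x 150 x 60 mm, origin at the centre of its underside, below load_socket, same axes. On its top stand, 47 to 71 mm from the socket on the +x and -x sides, knobs and a block up to 30 mm high; the +y and -y sides are bare.
- decade_box: Fixed aluminium instrument box 110 (x) x 56 (y) x 120 mm high with knobs 12 mm high on top, standing between the trainer case and the load unit; origin at the centre of its underside.
- spool: Loose metal spool, 48 mm diameter, 42 mm high; origin at its underside. To be left alone.
- marker: Loose black marker 90 mm long (x), 16 mm thick; origin at its underside. To be left alone.
- ruler: Loose clear ruler 200 x 30 x 5 mm lying flat; origin at its underside. To be left alone.
- meter: Loose black hand meter 150 (x) x 75 x 43 mm lying flat; origin at its underside. To be left alone.
- driver: Loose screwdriver 180 mm long lying along its x; to be left alone.
- cap_a: Loose grey cap, 28 mm diameter, 22 mm high, standing on the trainer board by its corner, about 90 mm from the tight socket; origin at its underside. To be left alone.
- cap_b: Loose aluminium block 30 x 22 x 20 mm standing on the load unit, about 60 mm from its socket on the -x side; origin at its underside. To be left alone.
- plug: The same plug; this origin lies on its axis at the flange's underside, 30 mm below the head's centre.
Mind the look-alikes: they are no part of the job. Leave any blue or purple look-alike of the load_unit alone.

How it is judged:
On the way:
1. the plug is worked clear of the tight socket while the board stays down (z of plug_mid in the frame of tight_socket above 0.066 m and value of joint board below 0.003 m), for 0.1 s.
At the end, for the whole second after the job is handed in: The plug stands upright and still, fully home in the load unit's keyed socket: its head centre within 4 mm of the socket's axis and 26 to 33 mm above the mouth, its blade along the slot within 0.12 rad, tilted under 0.06 rad; the trainer board lies in its case (risen under 3 mm) (horizontal distance between plug_mid and load_socket below 0.004 m and z of plug_mid in the frame of load_socket between 0.026 and 0.033 m and angle between the x axis of plug_mid and the x axis of load_socket, either way round below 0.12 rad and angle between plug_mid's own z axis and vertical below 0.06 rad and linear speed of plug below 0.01 m/s and value of joint board below 0.003 m); the robot touches nothing.
It fails at once if the trainer board is lifted more than 6 mm out of its place (value of joint board above 0.006 m).
It fails at once if a bystander (spool, marker, ruler, meter, screwdriver, either small cap) is moved more than 20 mm (distance of any of spool, marker, ruler, meter, driver, cap_a, cap_b from where it was at the start of the episode above 0.02 m).
It also fails if it takes over 64 s, if anything falls off the work surface, if the arm or the gripper's body presses on something with over 40 N, if the wrist force passes 120 N, or if a joint passes its speed limit or range.

### The arm

A 7-joint arm with a two-finger parallel gripper is mounted at the origin on the work surface. World frame = base frame: x ahead of the robot, y to its left, z up, the work surface at z = 0. Lengths are in m, angles in rad, forces in N, time in s.
With the tool pointing down it reaches from about 0.425 to 0.975 m from the base axis. Payload 16.7 kg.
Tool frame: the origin (TCP) lies at the very end of the fingers, on their centre line; the grasp point (between the pads) lies 19 mm behind it; z points along the fingers, y is the line along which they close (so a half turn about z gives the same grasp; the last joint's range is limited). The gripper opens to 85 mm and grips with 20 to 120 N. Pads are 22 mm wide; open, the fingers measure 114 mm over their backs; the gripper's body (76 mm by 85 mm) begins 54 mm behind the grasp point. The pads swing forward as they close: fully open they stand 13 mm farther back than shut.
Start: joints at [-1.433, 0.426, 0.074, 1.606, -0.034, 1.111, -0.067], TCP at [0.191, 0.647, 0.231] pointing down, gripper open.
Joint ranges: [-2.85, 2.85], [-0.5, 2.14], [-1.23, 1.37], [0.21, 2.46], [-1.02, 4.16], [0.16, 2.05], [-2.73, 2.73]. Speed limits (rad/s): [1.89, 1.89, 2.39, 2.39, 3.01, 3.01, 3.01].

### API

Orientations are given as a unit quaternion [x, y, z, w].
In Python, from station import r gives the robot as it stands.
- The arm moves only by the shell command python3 -m handwheel 'ROWS'. ROWS is JSON, a list of rows, each a list of 7 numbers: the gripper command: -1 is shut, 1 is fully open, values between are in proportion, then the shift along the tool's x, y, z in m, then the turn, a rotation vector about the tool's x, y, z in rad. A call has 1 to 12 rows; each row shifts and turns the commanded pose from where the row before left it, along the tool's axes as they then stand; what a row does not reach is not made up. A row lasts 1/10 s, in which the tool goes at most 50 mm and 8.59 degrees, less where a joint would pass 70% of its speed; a pose out of reach is approached as far as the arm can. A call with a gripper value outside its range is refused whole. The fingers move at their own pace and stop on an object; the grip force is fixed at half the most. Time passes only in rows, so rows that do not move let the fingers close. It gives the time, the measured TCP pose, the force, the opening and the grip force at its end, in the units of the state.
- r.get_state(): the state, without advancing time (a new reading comes with each control period).
- r.get_image(name): name is "side" or "top" or "wrist"; returns a dict with "img" (480x640x3 uint8, red, green, blue), "intrinsics" (3x3 intrinsics, pixels), "position" and "orientation" of the camera in the world. Camera axes: x right, y down, z forward; pixel columns grow to the right and rows downward; lengths in m; the calibration is good to about 2 mm. A picture is of the moment at which its call begins. There is no depth.
- r.close_job(): hands the job in; it is judged then, once.
The state is a dict: "time_s": time; "q": joint angles; "qvel": joint speeds; "joint_torque": joint torques, N m; "tool_pos": TCP position; "orientation": TCP orientation; "wrist_force": force on the tool from outside, world axes, zero at the start; "wrist_torque": the same for the moment, N m; "opening": finger opening in m; "finger_force": force on a finger pad.
Only numpy, scipy, OpenCV 4.12 (cv2) and the standard library are available. Lean on these libraries where they do the work, as an engineer would, in place of code of your own. Each camera call takes 0.05 s, during which the arm holds its last target. There are 200 camera calls.

## Working session

There is one attempt and no reset: what is moved stays moved. The work goes in short steps, Python scripts to look and compute and a shell command to move; the robot and the scene stay as the last step left them, time stands still between calls to the robot, and variables do not carry over. Pictures are saved under pics/ and viewed, at most 10 in all, crops included, and the job is handed in when it is done.

```bash
ls; mkdir -p pics
python3 - <<'E'
from station import r
import cv2,numpy as np
s=r.get_state()
for k in("time_s","tool_pos","orientation","wrist_force","opening"):print(k,s[k])
ims=[]
for n in("top","side","wrist"):
    d=r.get_image(n);cv2.imwrite(f"pics/{n}0.png",d["img"][:,:,::-1])
    print(n,np.round(d["intrinsics"],1).tolist(),d["position"],d["orientation"])
E
```

```text
pics
time_s 0.0
tool_pos [0.19085827 0.64702709 0.23061608]
orientation [ 1.42907586e-01  9.89735835e-01 -6.29866367e-04 -3.33390237e-05]
wrist_force [-1.36902792 -0.79252836  0.24984184]
opening 0.08519357718505088
top [[458.6, 0.0, 324.0], [0.0, 458.6, 235.2], [0.0, 0.0, 1.0]] [ 0.40983778 -0.03487778  1.48459667] [-0.69648625  0.71570325 -0.03920443  0.03374586]
side [[447.7, 0.0, 312.5], [0.0, 447.7, 242.6], [0.0, 0.0, 1.0]] [ 0.51188019 -0.89238197  0.78608667] [ 0.90084339 -0.03984284  0.0106015  -0.43218208]
wrist [[380.1, 0.0, 324.5], [0.0, 380.1, 237.2], [0.0, 0.0, 1.0]] [0.11225426 0.67022471 0.3735875 ] [0.79019533 0.59106945 0.09673599 0.12988606]
```

View pics/top0.png

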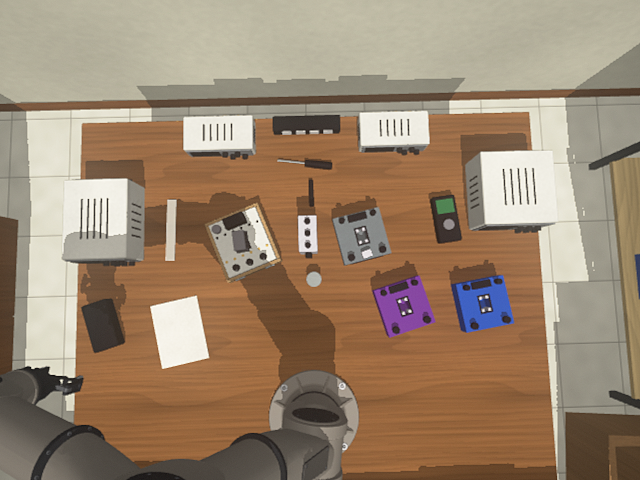

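View pics/side0.png

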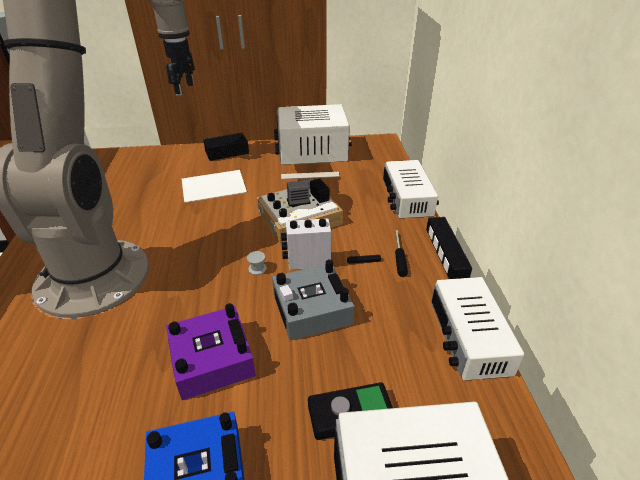

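The top view shows the plug at about (240,240) in the tan case, the decade box at (307,235) and the grey load socket at (362,236). The side view shows the plug head at (299,192) and the load socket at (312,291). Next I'll measure on enlarged crops.

```bash
cat > h.py <<'E'
import numpy as np,cv2
from scipy.spatial.transform import Rotation as R
from station import r
def ray(d,p):
    v=np.linalg.inv(d["intrinsics"])@[p[0],p[1],1]; return np.array(d["position"]),R.from_quat(d["orientation"]).apply(v)
def onz(d,p,z):
    o,v=ray(d,p); return o+v*(z-o[2])/v[2]
def pix(d,X):
    c=R.from_quat(d["orientation"]).inv().apply(np.array(X)-d["position"]); u=np.array(d["intrinsics"])@c; return u[:2]/u[2]
E
python3 - <<'E'
from h import *
d=r.get_image("top")
for n,p,z in(("plug",(240,240),.117),("load",(362,236),.06),("decade",(307,233),.12),("spool",(314,280),.04)):print(n,onz(d,p,z))
i=d["img"][:,:,::-1]
a=cv2.resize(i[195:285,200:400],None,fx=4,fy=4,interpolation=cv2.INTER_CUBIC)
cv2.imwrite("pics/c1.png",a)
E
```

```text
plug [0.54361964 0.20403476 0.117     ]
load [ 0.55148676 -0.16667233  0.06      ]
decade [0.55896683 0.00315292 0.12      ]
spool [ 0.41897311 -0.01303096  0.04      ]
```

View pics/c1.png

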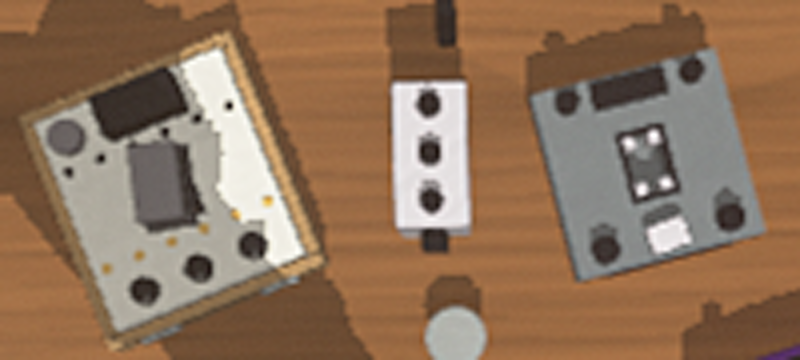

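The crop shows the plug head centred near full-image pixel (240.5,240.5), turned about 0.2 rad from the board. The load socket is at (362,235.8), with its slot tilted about 0.2 rad. I'll move above the plug for a closer look.

```bash
python3 -m handwheel '[[1,-0.0387,-0.0271,-0.002,0,0,0],[1,-0.0387,-0.0271,-0.002,0,0,0],[1,-0.0387,-0.0271,-0.002,0,0,0],[1,-0.0387,-0.0271,-0.002,0,0,0],[1,-0.0387,-0.0271,-0.002,0,0,0],[1,-0.0387,-0.0271,-0.002,0,0,0],[1,-0.0387,-0.0271,-0.002,0,0,0],[1,-0.0387,-0.0271,-0.002,0,0,0],[1,-0.0387,-0.0271,-0.002,0,0,0],[1,-0.0387,-0.0271,-0.002,0,0,0],[1,-0.0387,-0.0271,-0.002,0,0,0],[1,-0.0387,-0.0271,-0.002,0,0,0]]'
python3 -m handwheel '[[1,0,0,0,0,0,-0.1],[1,0,0,0,0,0,-0.1],[1,0,0,0,0,0,-0.1],[1,0,0,0,0,0,-0.1],[1,0,0,0,0,0,0],[1,0,0,0,0,0,0]]'
python3 - <<'E'
from h import *
d=r.get_image("wrist");cv2.imwrite("pics/w1.png",d["img"][:,:,::-1])
import pickle;pickle.dump(d,open("w1.pkl","wb"))
s=r.get_state();print(s["q"],s["tool_pos"],R.from_quat(s["orientation"]).as_matrix().round(3),d["position"])
E
```

```text
time_s: 1.4
tool_pos: [0.5452, 0.2024, 0.2555]
orientation: [0.143, 0.99, 0.0, 0.0]
wrist_force: [0.2, 1.6, 0.2]
opening: 0.0852
finger_force: 0.0
time_s: 2.0
tool_pos: [0.5443, 0.204, 0.2553]
orientation: [-0.055, 0.998, -0.0, -0.0]
wrist_force: [0.4, 0.3, 0.7]
opening: 0.0854
finger_force: 0.0
[-0.69560629  0.25530697  0.27286927  1.80623905 -0.07679257  1.09039239
  1.28531624] [0.54436422 0.20402877 0.2552702 ] [[-0.994 -0.11  -0.   ]
 [-0.11   0.994 -0.   ]
 [ 0.    -0.    -1.   ]] [0.46286007 0.19478086 0.39817893]
```

View pics/w1.png

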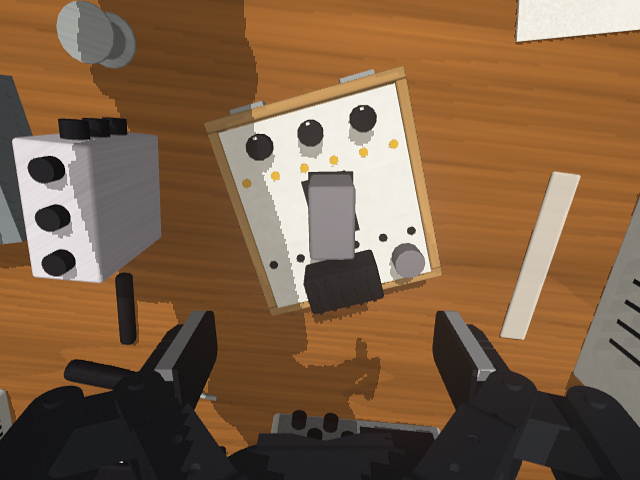

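The wrist view shows the plug's top face spanning about (309,187) to (355,259), with the module behind it at (344,282), cap_a at (408,262) and the knobs at (260..362,118..147). I'll mask the top face and cast it onto z=0.117.

Run:
```python
from h import *
import pickle
d=pickle.load(open("w1.pkl","rb"));im=d["img"].astype(int)
c=im[225,332];print(c,im[180,332],im[280,344],im[262,408])
m=(np.abs(im-c).max(2)<16).astype(np.uint8)
n,l,st,ce=cv2.connectedComponentsWithStats(m);k=l[225,332];print(st[k])
cs,_=cv2.findContours((l==k).astype(np.uint8),0,1);P=cs[0][:,0]
W=np.array([onz(d,p,.117)[:2] for p in P])*1000
print(cv2.minAreaRect(W.astype(np.float32)),cv2.boxPoints(cv2.minAreaRect(W.astype(np.float32))))
kn=[onz(d,p,.067)[:2] for p in((260,147),(311,133),(363,118))]
dd=[onz(d,p,.057)[:2] for p in((247,183),(394,144))]
f=lambda a,b:np.arctan2(*(a-b)[::-1])-np.pi/2
print("board yaw",f(kn[2],kn[0]),f(dd[1],dd[0]))
s=r.get_state();M=R.from_quat(s["orientation"]).as_matrix()
print("yaw tool y -90:",np.arctan2(M[1,1],M[0,1])-np.pi/2)
t=r.get_image("top")
cv2.imwrite("pics/t2.png",cv2.resize(t["img"][190:290,320:410,::-1],None,fx=6,fy=6,interpolation=cv2.INTER_CUBIC))
```

```text
[146 138 141] [108 103 102] [51 46 45] [145 136 137]
[ 309  187   45   74 3039]
((546.3028564453125, 209.05029296875), (58.766624450683594, 33.3056640625), 6.614354610443115) [[515.19696 222.20773]
 [519.03326 189.12375]
 [577.40875 195.89285]
 [573.57245 228.97684]]
board yaw 0.3750216165502982 0.36707767415699677
yaw tool y -90: 0.11014021788223438
```

The plug is at (0.546,0.208) with yaw 0.115, and the tool yaw is already 0.110. The measured size of 58.8x33.3 mm fits the given head. Board yaw is 0.37, so the plug starts 0.255 rad off. I'll descend and grip.

```bash
python3 -m handwheel '[[1,-0.0025,0.0043,0.03,0,0,0],[1,0,0,0.035,0,0,0],[1,0,0,0.035,0,0,0],[1,0,0,0.035,0,0,0],[1,0,0,0.03,0,0,0],[1,0,0,0.016,0,0,0],[1,0,0,0,0,0,0],[1,0,0,0,0,0,0]]'
python3 -m handwheel '[[-1,0,0,0,0,0,0],[-1,0,0,0,0,0,0],[-1,0,0,0,0,0,0],[-1,0,0,0,0,0,0],[-1,0,0,0,0,0,0],[-1,0,0,0,0,0,0],[-1,0,0,0,0,0,0],[-1,0,0,0,0,0,0],[-1,0,0,0,0,0,0],[-1,0,0,0,0,0,0]]'
```

```text
time_s: 2.9
tool_pos: [0.5466, 0.2087, 0.0747]
orientation: [-0.056, 0.998, -0.0, 0.0]
wrist_force: [0.8, -0.3, 0.1]
opening: 0.0856
finger_force: 0.0
time_s: 3.9
tool_pos: [0.5467, 0.2091, 0.0752]
orientation: [-0.057, 0.998, 0.0, 0.0]
wrist_force: [-1.4, 0.5, 8.0]
opening: 0.0355
finger_force: 59.1
```

View pics/t2.png

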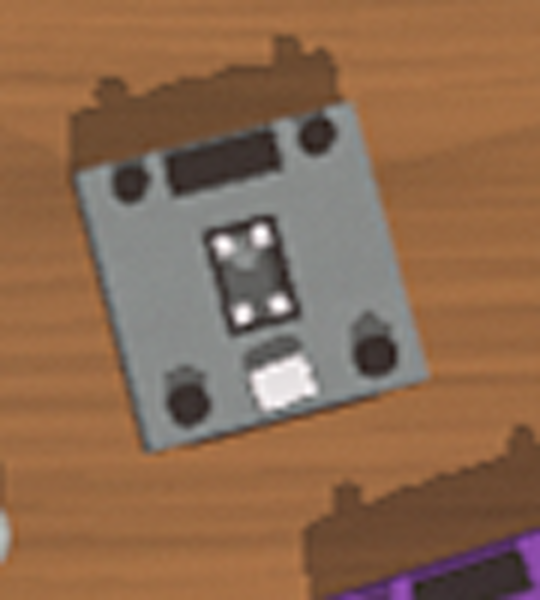

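Gripped: opening is 35.5 mm and finger force 59 N. I'll make the first sweep towards the socket axis with gentle easing.

```bash
python3 -m handwheel '[[-1,0,0,0,0,0,-0.1],[-1,0,0,-0.0003,0,0,-0.1],[-1,0,0,-0.0003,0,0,-0.1]]'
python3 -m handwheel '[[-1,0,0,-0.0003,0,0,-0.1],[-1,0,0,-0.0003,0,0,-0.1],[-1,0,0,-0.0003,0,0,-0.1]]'
python3 -c "
from h import *
s=r.get_state();print(s['wrist_torque'],s['wrist_force'])"
```

```text
time_s: 4.2
tool_pos: [0.5454, 0.2087, 0.0753]
orientation: [-0.207, 0.978, 0.0, -0.001]
wrist_force: [-4.9, 2.4, 4.3]
opening: 0.0356
finger_force: 59.1
time_s: 4.5
tool_pos: [0.545, 0.209, 0.0755]
orientation: [-0.351, 0.936, 0.0, -0.001]
wrist_force: [-2.8, 1.8, -7.6]
opening: 0.0358
finger_force: 60.4
[ 0.51541743  0.88506314 -0.22431162] [-2.80273362  1.83903299 -7.59965794]
```

```bash
python3 -m handwheel '[[-1,0,0,0,0,0,0.1],[-1,0,0,-0.0002,0,0,0.1],[-1,0,0,-0.0003,0,0,0.1],[-1,0,0,-0.0003,0,0,0.1]]'
python3 -m handwheel '[[-1,0,0,-0.0003,0,0,0.1],[-1,0,0,-0.0003,0,0,0.1],[-1,0,0,-0.0003,0,0,0.1]]'
```

```text
time_s: 4.9
tool_pos: [0.5452, 0.2089, 0.0763]
orientation: [-0.154, 0.988, 0.0, -0.001]
wrist_force: [-5.8, 1.6, -3.0]
opening: 0.0355
finger_force: 61.4
time_s: 5.2
tool_pos: [0.5451, 0.2087, 0.0772]
orientation: [-0.005, 1.0, -0.0, -0.001]
wrist_force: [-3.6, 1.3, -5.7]
opening: 0.0353
finger_force: 61.2
```

It works: the plug has risen about 2 mm with a pull of about 6 N. I'll continue.

```bash
python3 -m handwheel '[[-1,0,0,0,0,0,-0.09],[-1,0,0,-0.0003,0,0,-0.09],[-1,0,0,-0.0003,0,0,-0.09],[-1,0,0,-0.0003,0,0,-0.09],[-1,0,0,-0.0003,0,0,-0.09],[-1,0,0,-0.0003,0,0,-0.09],[-1,0,0,-0.0003,0,0,-0.09],[-1,0,0,-0.0003,0,0,-0.09]]'
python3 -m handwheel '[[-1,0,0,0,0,0,0.09],[-1,0,0,-0.0003,0,0,0.09],[-1,0,0,-0.0003,0,0,0.09],[-1,0,0,-0.0003,0,0,0.09],[-1,0,0,-0.0003,0,0,0.09],[-1,0,0,-0.0003,0,0,0.09],[-1,0,0,-0.0003,0,0,0.09],[-1,0,0,-0.0003,0,0,0.09]]'
```

```text
time_s: 6.0
tool_pos: [0.5452, 0.209, 0.0793]
orientation: [-0.36, 0.933, 0.0, -0.001]
wrist_force: [-6.0, 1.7, -1.2]
opening: 0.0351
finger_force: 61.9
time_s: 6.8
tool_pos: [0.5455, 0.2088, 0.0815]
orientation: [-0.005, 1.0, -0.0, -0.001]
wrist_force: [-5.4, 0.1, -1.1]
opening: 0.0355
finger_force: 62.0
```

```bash
python3 -m handwheel '[[-1,0,0,0,0,0,-0.09],[-1,0,0,-0.0003,0,0,-0.09],[-1,0,0,-0.0003,0,0,-0.09],[-1,0,0,-0.0004,0,0,-0.09],[-1,0,0,-0.0004,0,0,-0.09],[-1,0,0,-0.0004,0,0,-0.09],[-1,0,0,-0.0004,0,0,-0.09],[-1,0,0,-0.0003,0,0,-0.09]]'
python3 -m handwheel '[[-1,0,0,0,0,0,0.09],[-1,0,0,-0.0003,0,0,0.09],[-1,0,0,-0.0003,0,0,0.09],[-1,0,0,-0.0004,0,0,0.09],[-1,0,0,-0.0004,0,0,0.09],[-1,0,0,-0.0004,0,0,0.09],[-1,0,0,-0.0004,0,0,0.09],[-1,0,0,-0.0003,0,0,0.09]]'
python3 - <<'E'
from h import *
d=r.get_image("side");cv2.imwrite("pics/s1.png",cv2.resize(d["img"][140:260,230:370,::-1],None,fx=5,fy=5,interpolation=cv2.INTER_CUBIC))
E
```

```text
time_s: 7.6
tool_pos: [0.5448, 0.2089, 0.0836]
orientation: [-0.36, 0.933, 0.0, -0.001]
wrist_force: [-3.5, 1.9, -6.7]
opening: 0.0355
finger_force: 61.5
time_s: 8.4
tool_pos: [0.5454, 0.2088, 0.0865]
orientation: [-0.005, 1.0, -0.0, -0.001]
wrist_force: [-2.6, 1.1, -0.7]
opening: 0.0355
finger_force: 62.2
```

View pics/s1.png

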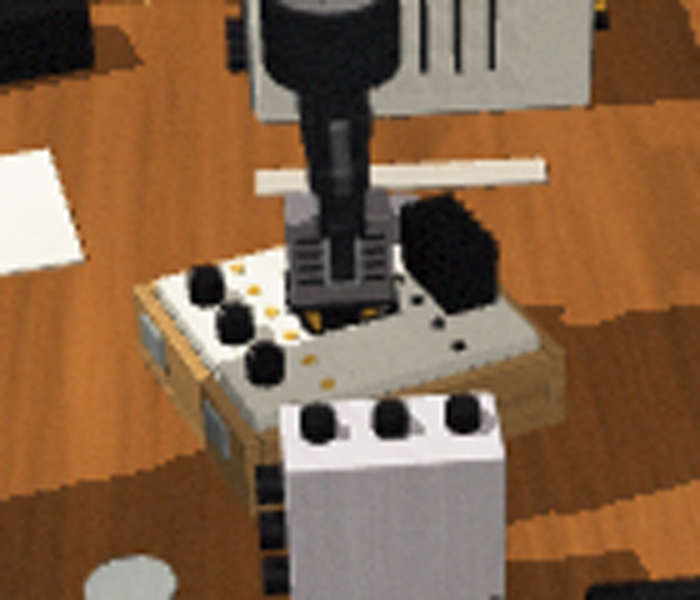

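The crop shows the flange at about (345,300) standing above the board with brass showing below it, and the board still down in its case. I'll keep sweeping.

```bash
for i in 1; do :; done
python3 -m handwheel '[[-1,0,0,0,0,0,-0.09],[-1,0,0,-0.0003,0,0,-0.09],[-1,0,0,-0.0003,0,0,-0.09],[-1,0,0,-0.0004,0,0,-0.09],[-1,0,0,-0.0004,0,0,-0.09],[-1,0,0,-0.0004,0,0,-0.09],[-1,0,0,-0.0004,0,0,-0.09],[-1,0,0,-0.0003,0,0,-0.09]]'
python3 -m handwheel '[[-1,0,0,0,0,0,0.09],[-1,0,0,-0.0003,0,0,0.09],[-1,0,0,-0.0003,0,0,0.09],[-1,0,0,-0.0004,0,0,0.09],[-1,0,0,-0.0004,0,0,0.09],[-1,0,0,-0.0004,0,0,0.09],[-1,0,0,-0.0004,0,0,0.09],[-1,0,0,-0.0003,0,0,0.09]]'
python3 -m handwheel '[[-1,0,0,0,0,0,-0.09],[-1,0,0,-0.0003,0,0,-0.09],[-1,0,0,-0.0003,0,0,-0.09],[-1,0,0,-0.0004,0,0,-0.09],[-1,0,0,-0.0004,0,0,-0.09],[-1,0,0,-0.0004,0,0,-0.09],[-1,0,0,-0.0004,0,0,-0.09],[-1,0,0,-0.0003,0,0,-0.09]]'
python3 -m handwheel '[[-1,0,0,0,0,0,0.09],[-1,0,0,-0.0003,0,0,0.09],[-1,0,0,-0.0003,0,0,0.09],[-1,0,0,-0.0004,0,0,0.09],[-1,0,0,-0.0004,0,0,0.09],[-1,0,0,-0.0004,0,0,0.09],[-1,0,0,-0.0004,0,0,0.09],[-1,0,0,-0.0003,0,0,0.09]]'
```

```text
time_s: 9.25
tool_pos: [0.5451, 0.2089, 0.0888]
orientation: [-0.361, 0.933, 0.0, -0.001]
wrist_force: [-7.2, 2.1, -4.5]
opening: 0.0355
finger_force: 62.0
time_s: 10.05
tool_pos: [0.5452, 0.2086, 0.0913]
orientation: [-0.006, 1.0, -0.0, -0.001]
wrist_force: [-6.3, 0.6, -0.6]
opening: 0.0353
finger_force: 62.6
time_s: 10.85
tool_pos: [0.5453, 0.209, 0.0941]
orientation: [-0.361, 0.933, 0.0, -0.001]
wrist_force: [-6.6, 2.8, 3.9]
opening: 0.0352
finger_force: 62.9
time_s: 11.65
tool_pos: [0.5467, 0.2092, 0.0971]
orientation: [-0.006, 1.0, 0.0, 0.0]
wrist_force: [0.1, 2.2, -1.2]
opening: 0.0355
finger_force: 62.5
```

```bash
python3 -m handwheel '[[-1,0,0,0,0,0,-0.09],[-1,0,0,-0.0004,0,0,-0.09],[-1,0,0,-0.0004,0,0,-0.09],[-1,0,0,-0.0004,0,0,-0.09],[-1,0,0,-0.001,0,0,0],[-1,0,0,-0.001,0,0,0]]'
python3 -m handwheel '[[-1,0,0,-0.001,0,0,0],[-1,0,0,-0.002,0,0,0],[-1,0,0,-0.002,0,0,0]]'
```

```text
time_s: 12.25
tool_pos: [0.5465, 0.2085, 0.1001]
orientation: [-0.184, 0.983, 0.0, 0.0]
wrist_force: [0.6, 0.3, -1.0]
opening: 0.0352
finger_force: 62.4
time_s: 12.55
tool_pos: [0.5464, 0.2086, 0.1051]
orientation: [-0.185, 0.983, -0.0, -0.0]
wrist_force: [0.4, -0.6, -0.6]
opening: 0.0351
finger_force: 62.4
```

The plug is free. I'll lift it over the decade box and carry it to the load unit.

```bash
python3 -m handwheel '[[-1,0,0,-0.005,0,0,0],[-1,0,0,-0.02,0,0,0],[-1,0,0,-0.03,0,0,0],[-1,0,0,-0.03,0,0,0],[-1,0,0,-0.03,0,0,0],[-1,0,0,-0.02,0,0,0.1]]'
python3 -m handwheel '[[-1,0.0106,-0.0403,0,0,0,0],[-1,0.0106,-0.0403,0,0,0,0],[-1,0.0106,-0.0403,0,0,0,0],[-1,0.0106,-0.0403,0,0,0,0],[-1,0.0106,-0.0403,0,0,0,0],[-1,0.0106,-0.0403,0,0,0,0],[-1,0.0106,-0.0403,0,0,0,0],[-1,0.0106,-0.0403,0,0,0,0],[-1,0.0106,-0.0403,0,0,0,0],[-1,0,0,0,0,0,0],[-1,0,0,0,0,0,0]]'
python3 - <<'E'
from h import *
import pickle
d=r.get_image("wrist");cv2.imwrite("pics/w2.png",d["img"][:,:,::-1]);pickle.dump((d,r.get_state()),open("w2.pkl","wb"))
print(r.get_state()["q"])
E
```

```text
time_s: 13.15
tool_pos: [0.5468, 0.2087, 0.2426]
orientation: [-0.136, 0.991, 0.0, 0.001]
wrist_force: [0.1, -0.6, -1.0]
opening: 0.0351
finger_force: 62.5
time_s: 14.25
tool_pos: [0.5521, -0.1673, 0.2401]
orientation: [-0.135, 0.991, -0.0, 0.0]
wrist_force: [-0.1, 1.5, -1.4]
opening: 0.0353
finger_force: 62.4
[-0.15397552  0.26917452  0.40527017  1.83970516 -0.12104808  1.05692845
  2.14155902]
```

View pics/w2.png

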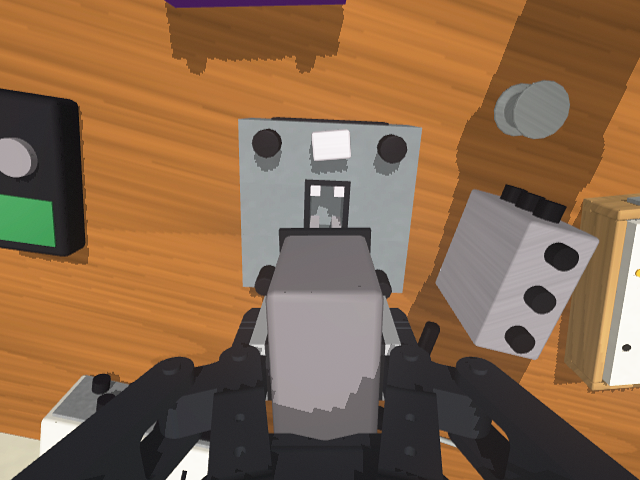

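The socket, at about (327,205), is half hidden by the plug. The plug's flange is square in view at row 229. I'll back off 50 mm along the tool's -x for a clear view.

```bash
python3 -m handwheel '[[-1,-0.03,0,0,0,0,0],[-1,-0.03,0,0,0,0,0],[-1,0,0,0,0,0,0],[-1,0,0,0,0,0,0],[-1,0,0,0,0,0,0]]'
python3 - <<'E'
from h import *
import pickle
d=r.get_image("wrist");cv2.imwrite("pics/w3.png",cv2.resize(d["img"][60:310,190:470,::-1],None,fx=2.4,fy=2.4,interpolation=cv2.INTER_CUBIC));pickle.dump((d,r.get_state()),open("w3.pkl","wb"))
E
```

```text
time_s: 14.8
tool_pos: [0.6096, -0.1496, 0.2399]
orientation: [-0.136, 0.991, 0.0, -0.0]
wrist_force: [0.7, 0.4, -1.4]
opening: 0.0353
finger_force: 62.4
```

View pics/w3.png

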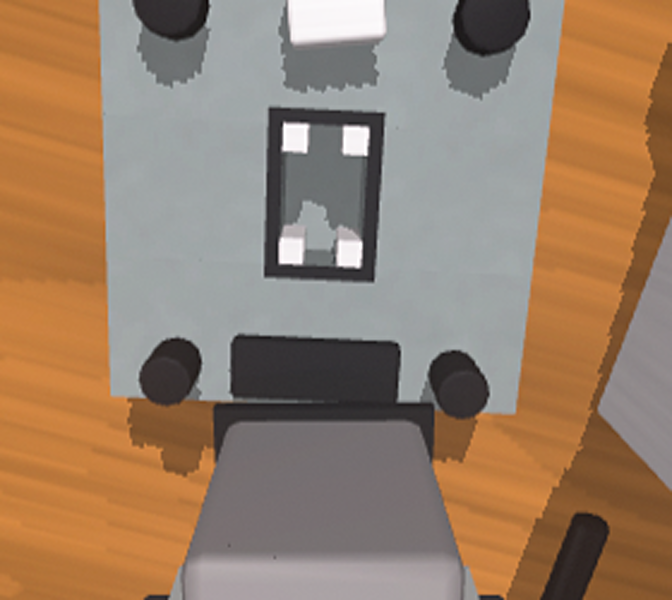

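This shows the black socket frame with crop corners (268,107),(385,113),(374,282),(264,276), and the flange edge at crop row 404 from column 215 to 433. I'll measure the frame and the plug's position in the hand.

Run:
```python
from h import *
import pickle
d,s=pickle.load(open("w3.pkl","rb"));im=d["img"]
g=im.max(2);m=(g<75).astype(np.uint8)
f=lambda x,y:(190+x/2.4,60+y/2.4)
px=f(275,190);n,l=cv2.connectedComponents(m)
k=np.bincount(l[int(px[1])-3:int(px[1])+3,int(px[0])-6:int(px[0])+6][m[int(px[1])-3:int(px[1])+3,int(px[0])-6:int(px[0])+6]>0]).argmax()
P=cv2.findContours((l==k).astype(np.uint8),0,1)[0][0][:,0]
W=np.array([onz(d,p,.06)[:2] for p in P],np.float32)*1000
print("frame",cv2.minAreaRect(W))
C=np.array([onz(d,f(*p),.06)[:2] for p in((268,107),(385,113),(374,282),(264,276))]);print("manual",C.mean(0),[np.linalg.norm(C[i]-C[i-1]) for i in range(4)])
U=np.array([onz(d,f(*p),.06)[:2] for p in((102,0),(111,397),(516,413),(563,0))])
print("edge yaw",*[np.arctan2(a[1],a[0]) for a in(U[1]-U[0],U[2]-U[3],C[3]-C[0],C[2]-C[1])])
M=R.from_quat(s["orientation"]).as_matrix();t=np.array(s["tool_pos"])
tool=lambda p,z:M.T@(onz(d,f(*p),z)-t)*1000
zf=t[2]-.018
print("flange",tool((215,403),zf),tool((433,405),zf)," top edge",tool((187,560),zf+.06),tool((462,556),zf+.06))
y=np.arctan2(M[1,1],M[0,1])-np.pi/2;print("tool yaw",y,t)
```

```text
frame ((555.21435546875, -165.37863159179688), (56.32771301269531, 38.645389556884766), 13.020195007324219)
manual [ 0.55555857 -0.16502955] [np.float64(0.05652955674446798), np.float64(0.03918220098138839), np.float64(0.0567695947685369), np.float64(0.03902609987216504)]
edge yaw 0.22179108174227358 0.23344847274929012 0.22993819697805412 0.22715776060097267
flange [ 32.02791819 -19.85218028  17.9996868 ] [31.67278416 20.37076952 18.00764381]  top edge [ 30.47493931 -16.6183887  -41.999848  ] [ 31.04379721  17.08658907 -41.99308209]
tool yaw 0.2733563503354839 [ 0.6095683  -0.14987871  0.24007665]
```

In the hand the plug is centred (0, 0.2 mm) and square. The socket is at (0.5553,-0.1652) with yaw 0.228, and the measured flange width of 40.2 mm checks out. I'll align and come down to just above the mouth.

```bash
python3 -m handwheel '[[-1,0,0,0,0,0,0.045],[-1,0.03,-0.0013,0,0,0,0],[-1,0.0263,-0.0013,0,0,0,0],[-1,0,0,0.03,0,0,0],[-1,0,0,0.03,0,0,0],[-1,0,0,0.03,0,0,0],[-1,0,0,0.025,0,0,0],[-1,0,0,0,0,0,0],[-1,0,0,0,0,0,0],[-1,0,0,0,0,0,0],[-1,0,0,0,0,0,0]]'
python3 - <<'E'
from h import *
import pickle
d=r.get_image("side");s=r.get_state();print(s["tool_pos"],s["orientation"],s["wrist_force"])
cv2.imwrite("pics/s2.png",cv2.resize(d["img"][215:345,240:380,::-1],None,fx=4.6,fy=4.6,interpolation=cv2.INTER_CUBIC))
E
```

```text
time_s: 15.95
tool_pos: [0.5566, -0.1656, 0.1264]
orientation: [-0.114, 0.994, -0.0, 0.001]
wrist_force: [-0.4, -0.1, -0.5]
opening: 0.0356
finger_force: 62.4
[ 0.55648848 -0.16551121  0.12616146] [-1.13827995e-01  9.93500010e-01 -1.52174818e-04  9.45351972e-04] [ 0.41215623  0.01168118 -1.9246136 ]
```

View pics/s2.png

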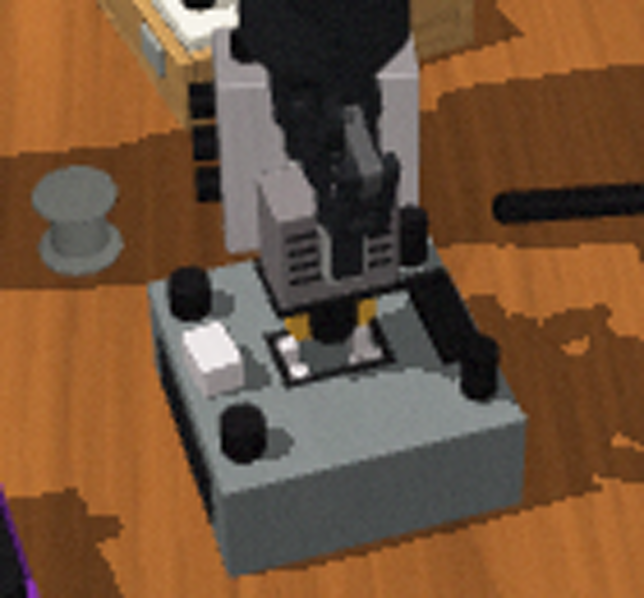

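The plug's blade at (332,322) hangs above the socket frame at (330,355) and is aligned with it. I'll correct by 1 mm and ease it down.

```bash
python3 -m handwheel '[[-1,0.0011,0.0005,0.004,0,0,0],[-1,0,0,0.004,0,0,0],[-1,0,0,0.003,0,0,0],[-1,0,0,0.003,0,0,0],[-1,0,0,0.002,0,0,0],[-1,0,0,0.001,0,0,0],[-1,0,0,0.001,0,0,0],[-1,0,0,0.001,0,0,0]]'
```

```text
time_s: 16.8
tool_pos: [0.5547, -0.1652, 0.1059]
orientation: [-0.114, 0.994, -0.0, 0.0]
wrist_force: [0.5, 0.3, -1.3]
opening: 0.0358
finger_force: 62.4
```

The tip is in the hole with no contact force. Continuing down.

```bash
python3 -m handwheel '[[-1,0,0,0.002,0,0,0],[-1,0,0,0.003,0,0,0],[-1,0,0,0.003,0,0,0],[-1,0,0,0.003,0,0,0],[-1,0,0,0.003,0,0,0],[-1,0,0,0.002,0,0,0]]'
python3 -m handwheel '[[-1,0,0,0.003,0,0,0],[-1,0,0,0.003,0,0,0],[-1,0,0,0.002,0,0,0],[-1,0,0,0.001,0,0,0],[-1,0,0,0.001,0,0,0],[-1,0,0,0,0,0,0]]'
```

```text
time_s: 17.4
tool_pos: [0.5545, -0.1652, 0.0895]
orientation: [-0.114, 0.994, 0.0, -0.0]
wrist_force: [0.2, -0.3, -1.5]
opening: 0.0353
finger_force: 62.4
time_s: 18.0
tool_pos: [0.5547, -0.1652, 0.0799]
orientation: [-0.114, 0.994, -0.0, -0.0]
wrist_force: [-1.1, -0.3, -1.1]
opening: 0.0354
finger_force: 62.4
```

```bash
python3 -m handwheel '[[-1,0,0,0.001,0,0,0],[-1,0,0,0.0007,0,0,0],[-1,0,0,0.0005,0,0,0],[-1,0,0,0.0003,0,0,0],[-1,0,0,0,0,0,0]]'
```

```text
time_s: 18.5
tool_pos: [0.5547, -0.1652, 0.0781]
orientation: [-0.114, 0.994, 0.0, 0.0]
wrist_force: [-5.9, 2.5, 13.7]
opening: 0.0351
finger_force: 64.4
```

It seated with 13.7 N at the predicted height. I'll release and retreat.

```bash
python3 -m handwheel '[[-1,0,0,-0.0008,0,0,0],[0,0,0,0,0,0,0],[0.5,0,0,0,0,0,0],[1,0,0,0,0,0,0],[1,0,0,0,0,0,0],[1,0,0,0,0,0,0],[1,0,0,0,0,0,0],[1,0,0,0,0,0,0]]'
python3 -m handwheel '[[1,0,0,-0.01,0,0,0],[1,0,0,-0.02,0,0,0],[1,0,0,-0.03,0,0,0],[1,0,0,-0.03,0,0,0],[1,0,0,-0.03,0,0,0],[1,0,0,-0.03,0,0,0],[1,0,0,0,0,0,0],[1,0,0,0,0,0,0],[1,0,0,0,0,0,0]]'
python3 - <<'E'
from h import *
d=r.get_image("side");w=r.get_image("wrist")
a=cv2.resize(d["img"][140:345,230:380,::-1],(400,547));b=cv2.resize(w["img"][60:400,160:480,::-1],(400,425))
b=cv2.copyMakeBorder(b,0,122,0,0,0);cv2.imwrite("pics/f.png",np.hstack([a,b]))
im=w["img"].astype(int)
for h in(.12,):
    p=pix(w,[.5555,-.1652,h]).astype(int);c=im[p[1],p[0]];m=(np.abs(im-c).max(2)<16).astype(np.uint8)
    n,l=cv2.connectedComponents(m);P=cv2.findContours((l==l[p[1],p[0]]).astype(np.uint8),0,1)[0][0][:,0]
    print(cv2.minAreaRect(np.array([onz(w,q,h)[:2] for q in P],np.float32)*1000))
E
```

```text
time_s: 19.3
tool_pos: [0.5547, -0.1652, 0.0782]
orientation: [-0.114, 0.993, -0.0, -0.0]
wrist_force: [-0.4, 0.0, 0.3]
opening: 0.0856
finger_force: 0.0
time_s: 20.2
tool_pos: [0.5542, -0.165, 0.2277]
orientation: [-0.114, 0.993, 0.0, -0.0]
wrist_force: [-0.3, 0.4, -0.8]
opening: 0.0854
finger_force: 0.0
((553.7636108398438, -165.90829467773438), (56.815826416015625, 32.803955078125), 13.247394561767578)
```

View pics/f.png

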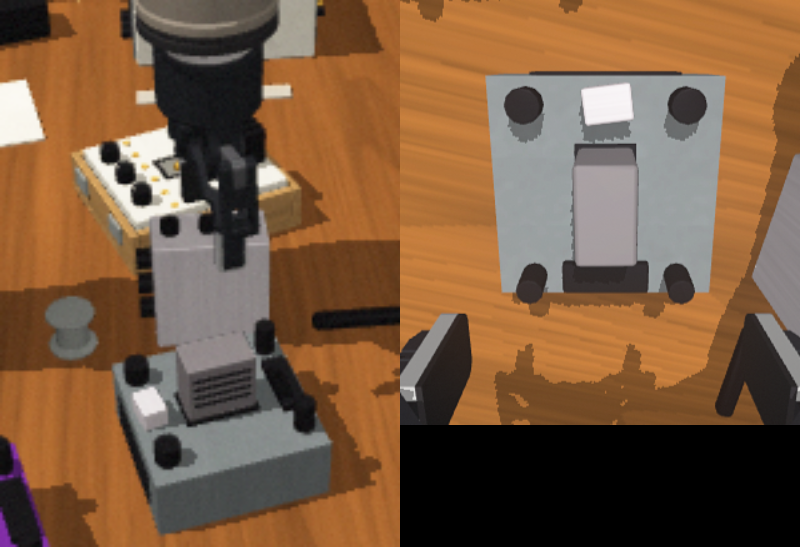

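The picture shows the plug at left-panel (217,378), standing flush in the grey unit and upright, with yaw 0.231 against the slot's 0.228. The board is down and the gripper is clear, so I'll hand it in.

```bash
python3 -c "
from station import r
print(r.close_job())"
```

```text
the job is handed in; nothing more can be done
None
```

I worked the plug free by twisting with no sign of the board lifting, seated it fully home in the grey load unit's socket, released it and handed in the job at about 20 s; no verdict came back.

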